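# Shut the packing machine on a cheese and start it

### The arm

A 6-joint arm with a two-finger parallel gripper is mounted at the origin on the work surface. World frame = base frame: x ahead of the robot, y to its left, z up, the work surface at z = 0. Lengths are in m, angles in rad, forces in N, time in s.
With the tool pointing down it reaches from about 0.25 to 0.8 m from the base axis. Payload 8.5 kg.
Tool frame: the origin (TCP) lies at the very end of the fingers, on their centre line; the grasp point (between the pads) lies 19 mm behind it (tcp_to_grasp is the z of the grasp point in the tool frame, in m); z points along the fingers, y is the line along which they close (so a half turn about z gives the same grasp; the last joint's range is limited). The gripper opens to 85 mm and grips with 20 to 120 N. Pads are 22 mm wide; open, the fingers measure 114 mm over their backs; the gripper's body (76 mm by 85 mm) begins 54 mm behind the grasp point. The pads swing forward as they close: fully open they stand 13 mm farther back than shut.
Start: joints at [-1.237, 0.238, -0.013, 1.319, 0, 1.571], TCP at [0.172, -0.496, 0.203] pointing down, gripper open.
Joint ranges: [-2.66, 2.66], [-1.03, 1.9], [-1.14, 1.46], [-1.82, 2.27], [-1.45, 1.34], [-3.14, 3.14]. Speed limits (rad/s): [2.22, 2.22, 2.79, 3.14, 3.14, 3.14].

### API

Orientations are given as a rotation vector (axis times angle).
In Python, from rig import get_state, grab_frame, calibration, sign_off, tcp_to_grasp gives the robot as it stands.
- The arm moves only by the tool apply_moves, never from a script. Its argument "commands" is a list of rows, each an object with "rot": the turn, a rotation vector about the tool's x, y, z in degrees, a list of three; "translation": the shift along the tool's x, y, z in m, a list of three; "gripper": the finger opening in m, from 0 to 0.0854. In form: [{"rot": [wx, wy, wz], "translation": [x, y, z], "gripper": gripper}, ...]. A call has 1 to 10 rows; each row shifts and turns the commanded pose from where the row before left it, along the tool's axes as they then stand; what a row does not reach is not made up. A row lasts 1/10 s, in which the tool goes at most 50 mm and 8.59 degrees, less where a joint would pass 70% of its speed; a pose out of reach is approached as far as the arm can. A call with a gripper value outside its range is refused whole. The fingers move at their own pace and stop on an object; "newtons" is the grip in N (left out, the last holds). Time passes only in rows, so rows that do not move let the fingers close. It gives the time, the measured TCP pose, the force, the opening and the grip force at its end, in the units of the state.
- get_state(): the state, without advancing time (a new reading comes with each control period).
- grab_frame(name): name is "side" or "top" or "wrist"; returns (picture, depth): 384x512x3 uint8, red, green, blue; 384x512 float32, m along the optical axis (not along the pixel's ray), 0 where there is no reading.
- calibration(name): a dict with "fov_y" (degrees; the focal length in pixels is half the picture's height over the tangent of half this angle, whatever the lens; pixels are square), "cx", "cy" (the principal point, pixels), "distortion" ([k1, k2, p1, p2, k3] as OpenCV has them; the pictures are not rectified), "R" (3x3) and "t" (3): a world point X has camera coordinates R X + t. Camera axes: x right, y down, z forward; pixel columns grow to the right and rows downward; lengths in m; the calibration is good to about 2 mm. A picture is of the moment at which its call begins: read the wrist's pose just before it. calibration takes no time and is no camera call; for the wrist camera it gives the pose at the moment of the call.
- sign_off(): hands the job in; it is judged then, once.
The state is a dict: "time_s": time; "joint_positions": joint angles; "qvel": joint speeds; "joint_torque": joint torques, N m; "ee_pos": TCP position; "tcp_rot": TCP orientation; "contact_force": force on the tool from outside, world axes, zero at the start; "moment": the same for the moment, N m; "opening": finger opening in m; "gripper_force": force on a finger pad.
Only numpy, scipy, OpenCV 4.12 (cv2) and the standard library are available. Lean on these libraries where they do the work, as an engineer would, in place of code of your own. Each camera call takes 0.05 s, during which the arm holds its last target. There are 200 camera calls.

### The job

A cheese is loaded in the packing machine: push the machine's open lid down until it is fully shut, then press the green start button all the way down and let it spring back. Do not press start while the lid is open, keep off the red stop button, and leave the cheeses and other things standing about where they are.

Things in the scene. Friction and masses are not known exactly. Their poses are not given: they have to be found in the camera images.
- packer: Fixed metal chamber packing machine, 480 mm deep (x), 340 wide (y). Origin under it at table height; own x points from console to hinge, y along the hinge, z up. In its frame: console ledge x -220 to -100 mm, 70 high, with the two buttons and a flat gauge between them; open chamber x -100 to 160, rim 110 high; pump housing x 160 to 260, 110 high, bearing a fixed paper roll 50 high.
- lid (a joint): Lid angle, rad: 0 fully shut (hard stop on the rim), growing as it opens upward, at most 1.2. Stiff hinge: it stays at any angle; 2 to 4 N at the front edge closes it. Flat panel 255 mm from hinge to front edge, 340 wide, 12 thick: dark frame 30 to 35 wide around a clear window (2 mm lower), with a black lip 120 wide standing out 22 mm from the middle of the front edge.
- lid_hinge (a point): Middle of the lid's hinge line, on its underside plane, at packer x +155 mm, 110.5 mm above the table. Its frame turns with the lid: own y along the hinge, own -x along the lid to its front edge, own z the outward (upper) face normal.
- lid_edge (a point): Point on the lid's upper (outer) face, in the middle of the front frame bar (35 mm wide), 237.5 mm from the hinge line and 17.5 mm behind the front edge. Own z is the outward normal of that face.
- start (a joint): Travel of the green start button, m: 0 released, 0.008 fully down; it is sprung, about 5 N holds it fully down. It moves straight down.
- start_top (a point): Centre of the top of the green start button, a cap of 36 mm diameter in a black collar of 52 mm diameter on the console ledge; released, its top is about 94 mm above the table. It may be on either side of the console.
- stop (a joint): Travel of the red stop button, m: 0 released, 0.008 fully down; same build as start.
- stop_top (a point): Centre of the top of the red stop button, same size as the green one, at the other side of the console (about 170 mm away). Not to be pressed.
- cheese: Loose round brown waxed cheese, 110 mm diameter, 60 mm high; origin at the centre of its underside, z up. It lies in the machine's chamber on the chamber floor, 30 mm above the table, 20 mm below the rim. It need not be handled.
- brown_a: Loose round brown waxed cheese, 110 mm diameter, 60 mm high; origin at the centre of its underside, z up. Bystander standing on the table beside the machine.
- brown_b: Loose round brown waxed cheese, 110 mm diameter, 60 mm high; origin at the centre of its underside, z up. Bystander on the table at the robot's left, the lower one of a stack of two.
- brown_c: Loose round brown waxed cheese, 110 mm diameter, 60 mm high; origin at the centre of its underside, z up. Bystander, the upper one of the stack of two.
- white_a: Loose round cream-white cheese, 116 mm diameter, 70 mm high, standing on the table; origin at the centre of its underside. Bystander.
- white_b: Loose round cream-white cheese, 116 mm diameter, 70 mm high, standing on the table; origin at the centre of its underside. Bystander.
- jar: Loose amber closed jar, 72 mm diameter, 90 mm high, on the table at the robot's right; origin at the centre of its underside. Bystander.
There are look-alikes about, which are no part of the job. Leave any yellow look-alike of the cheese alone.

How it is judged:
By the outcome, as a careful person would: the job done as asked, in the order asked, and still so for the second after the job is handed in, with the robot touching nothing.
It also fails if it takes over 38 s, if anything falls off the work surface, if the arm or the gripper's body presses on something with over 40 N, if the wrist force passes 120 N, or if a joint passes its speed limit or range.

## Working session

There is one attempt and no reset: what is moved stays moved. The work goes in short steps, Python scripts to look and compute and a tool call to move; the robot and the scene stay as the last step left them, time stands still between calls to the robot, and variables do not carry over. Pictures are saved under pics/ and viewed, at most 10 in all, crops included, and the job is handed in when it is done.

Besides the shell and the picture viewer there is one more tool, called after ">>>" as name([rows], argument=value, ...), one row to a line, values as JSON. apply_moves: Moves the arm, as the interface text tells. Its arguments: {"type":"object","properties":{"commands":{"type":"array","items":{"type":"object","properties":{"rot":{"type":"array","items":{"type":"number"}},"translation":{"type":"array","items":{"type":"number"}},"gripper":{"type":"number"}}}},"newtons":{"type":"number"}},"required":["commands"]}

```bash
mkdir -p pics; cat > h.py <<'E'
import numpy as np, cv2
from rig import *
def K(c,h=384):
    f=h/2/np.tan(np.radians(c['fov_y'])/2); return np.array([[f,0,c['cx']],[0,f,c['cy']],[0,0,1]])
def pts(c,depth,uv):
    uv=np.array(uv,float).reshape(-1,1,2)
    n=cv2.undistortPoints(uv,K(c),np.array(c['distortion'])).reshape(-1,2)
    d=np.array([depth[int(v),int(u)] for u,v in uv.reshape(-1,2)])
    P=np.c_[n*d[:,None],d]
    return (P-np.array(c['t']))@np.array(c['R'])
E
python3 - <<'E'
from h import *
for n in('side','top'):
    c=calibration(n);p,d=grab_frame(n)
    np.savez(f'{n}.npz',p=p,d=d); cv2.imwrite(f'pics/{n}.png',cv2.resize(p[:,:,::-1],None,fx=1.5,fy=1.5))
    print(n,c['fov_y'],np.round(c['R'],3).tolist(),np.round(c['t'],3))
print(get_state())
E
```

```text
side 46.34040356402066 [[-0.708, -0.706, -0.013], [-0.482, 0.496, -0.722], [0.516, -0.505, -0.692]] [0.389 0.346 1.505]
top 49.801954201598875 [[-0.008, -1.0, -0.003], [-0.985, 0.009, -0.174], [0.174, 0.002, -0.985]] [1.00e-03 5.81e-01 1.49e+00]
{'time_s': 0.1, 'joint_positions': array([-1.23698245e+00,  2.38716800e-01, -1.41772606e-02,  1.31921463e+00,
        7.67125287e-06,  1.57084879e+00]), 'qvel': array([ 0.00030499,  0.00078414,  0.00252892,  0.00077671,  0.00020348,
       -0.00048844]), 'joint_torque': array([ 4.94000669e-04, -5.39719427e+01,  3.46998453e+01,  1.34547026e-02,
        1.25798729e-05,  1.30591533e-05]), 'ee_pos': array([ 0.1718797 , -0.49562008,  0.20214119]), 'tcp_rot': array([-3.09667129e+00, -5.21625991e-01,  3.30509730e-04]), 'contact_force': array([-1.0261177 , -0.12463632, -0.21581507]), 'moment': array([ 0.04867023, -0.02337228, -0.01863052]), 'gripper_force': 0.0, 'opening': 0.08518630332006684}
```

View pics/side.png

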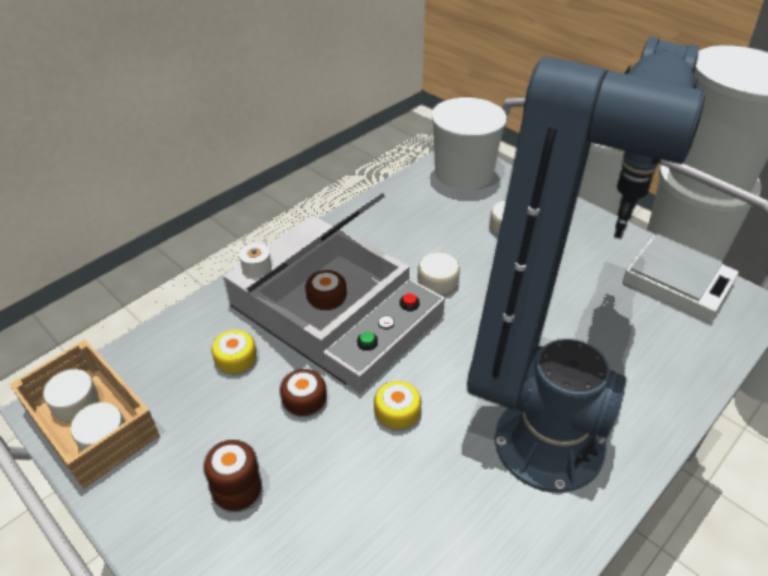

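View pics/top.png

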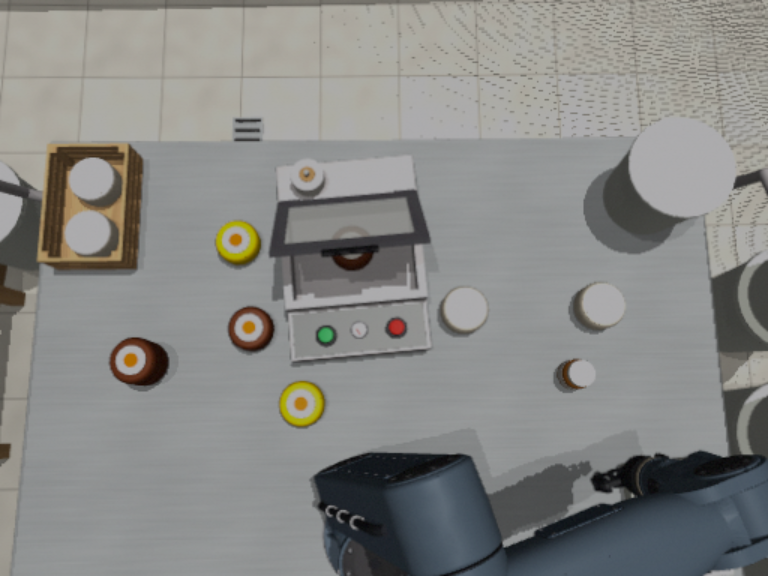

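The side view shows the green button at (368,339), the red at (410,300) and the lid edge-on at (320,240). In the top view the green is at (326,335), the red at (397,327), the gauge at (360,330), the lid frame's front bar at about (350,243) and the lip at (350,250). Possible confusions: green vs the red button (397,327) and the white gauge (360,330); I choose the green one. I'll check it in a crop.

```bash
python3 - <<'E'
from h import *
D={n:np.load(n+'.npz') for n in('side','top')}
for n in D:
    p=D[n]['p'].astype(int);d=D[n]['d'];c=calibration(n)
    r,g,b=p[...,0],p[...,1],p[...,2]
    for nm,m in(('green',(g>r+50)&(g>b+40)),('red',(r>g+90)&(r>b+90)&(abs(g-b)<30))):
        k,l,s,ce=cv2.connectedComponentsWithStats(m.astype(np.uint8))
        for i in range(1,k):
            if s[i,4]>25: print(n,nm,ce[i].round(1),s[i,4],pts(c,d,[ce[i]]).round(4))
    if n=='top':
        uv=np.array([[280,240],[300,242],[400,236],[415,235],[281,200],[414,192],[335,251],[350,250],[370,248],[285,250],[420,240],[274,254],[427,241]])/1.5
        print(np.c_[uv*1.5,pts(c,d,uv).round(3)])
        print('console',pts(c,d,np.array([[300,345],[420,340],[345,345],[380,310],[310,310],[300,163],[400,163]])/1.5).round(3))
        v,u=np.mgrid[95:180:1,175:295:1]; P=pts(c,d,np.c_[u.ravel(),v.ravel()]); 
        np.save('P.npy',P)
        Q=P[P[:,2]>.16]; 
        # top face of lid fit by RANSAC
        best=None;rng=np.random.default_rng(0)
        for _ in range(500):
            a=Q[rng.choice(len(Q),3,False)];nn=np.cross(a[1]-a[0],a[2]-a[0]);nn/=np.linalg.norm(nn)+1e-12
            m=abs((Q-a[0])@nn)<.003
            if best is None or m.sum()>best.sum():best=m
        I=Q[best];ce=I.mean(0);nn=np.linalg.svd(I-ce)[2][2];nn*=np.sign(nn[2])
        print('plane',len(Q),len(I),nn.round(4),ce.round(4),'angle',np.arccos(nn[2]),'zmax',I[:,2].max(), Q[:,2].max())
    cv2.imwrite(f'pics/{n}_c.png',cv2.resize(D[n]['p'][90:250,165:300,::-1] if n=='top' else D[n]['p'][110:270,135:305,::-1],None,fx=3.5,fy=3.5,interpolation=cv2.INTER_CUBIC))
E
```

```text
side green [244.4 224.5] 65 [[0.4639 0.1156 0.0941]]
side red [272.8 198.8] 52 [[ 0.4804 -0.0531  0.0941]]
top green [216.6 222.9] 78 [[0.4661 0.1162 0.0953]]
top red [263.9 217.8] 73 [[ 0.4822 -0.0529  0.1011]]
[[ 2.80e+02  2.40e+02  6.53e-01  2.00e-01  2.69e-01]
 [ 3.00e+02  2.42e+02  6.48e-01  1.56e-01  2.70e-01]
 [ 4.00e+02  2.36e+02  6.53e-01 -5.80e-02  2.93e-01]
 [ 4.15e+02  2.35e+02  6.56e-01 -9.00e-02  2.89e-01]
 [ 2.81e+02  2.00e+02  7.96e-01  2.24e-01  1.09e-01]
 [ 4.14e+02  1.92e+02  8.06e-01 -1.00e-01  1.29e-01]
 [ 3.35e+02  2.51e+02  6.17e-01  7.80e-02  3.11e-01]
 [ 3.50e+02  2.50e+02  6.19e-01  4.70e-02  3.12e-01]
 [ 3.70e+02  2.48e+02  6.21e-01  5.00e-03  3.19e-01]
 [ 2.85e+02  2.50e+02  6.24e-01  1.84e-01  2.97e-01]
 [ 4.20e+02  2.40e+02  6.40e-01 -9.90e-02  3.07e-01]
 [ 2.74e+02  2.54e+02  6.14e-01  2.07e-01  3.01e-01]
 [ 4.27e+02  2.41e+02  6.39e-01 -1.14e-01  3.04e-01]]
console [[ 0.444  0.179  0.064]
 [ 0.453 -0.112  0.069]
 [ 0.443  0.07   0.068]
 [ 0.312 -0.007  1.568]
 [ 0.527  0.154  0.082]
 [ 0.869  0.172  0.164]
 [ 0.889 -0.068  0.108]]
plane 3379 3379 [ 0.9313 -0.0024  0.3642] [0.6871 0.0612 0.2588] angle 1.1980626036246123 zmax 1.5681605102867662 1.5681605102867662
```

View pics/top_c.png

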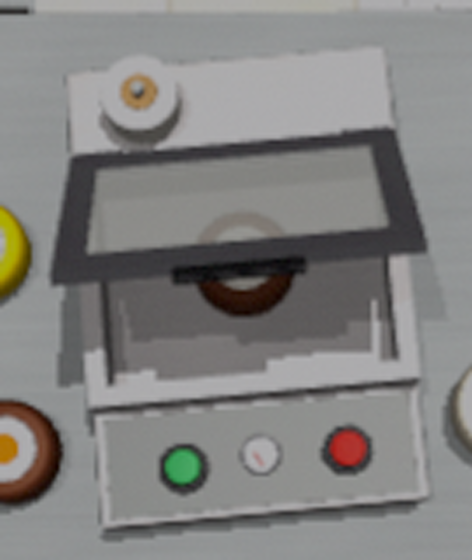

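The crop confirms it: green cap on the left at crop (185,467), red on the right (345,450), lid's front bar at (235,250), and its lip in front of that. Computed: lid angle ≈0.85 rad, hinge ≈(0.786, 0.062), button height 94 mm as described. Now I'll raise the tool, shut the fingers and approach above the front bar.

>>> apply_moves([
  {"rot": [0,0,6.8],"translation": [0,0,-0.04],"gripper": 0},
  {"rot": [0,0,6.8],"translation": [0,0,-0.04],"gripper": 0},
  {"rot": [0,0,0],"translation": [0,0,-0.04],"gripper": 0},
  {"rot": [0,0,0],"translation": [0,0,-0.04],"gripper": 0},
  {"rot": [0,0,0],"translation": [0,0,-0.04],"gripper": 0},
  {"rot": [0,0,0],"translation": [0.03,-0.0276,0],"gripper": 0},
  {"rot": [0,0,0],"translation": [0.03,-0.0276,0],"gripper": 0},
  {"rot": [0,0,0],"translation": [0.03,-0.0276,0],"gripper": 0},
  {"rot": [0,0,0],"translation": [0.03,-0.0276,0],"gripper": 0},
  {"rot": [0,0,0],"translation": [0.03,-0.0276,0],"gripper": 0},
])

```text
time_s: 1.1
ee_pos: [0.3087, -0.3428, 0.4025]
tcp_rot: [-3.138, -0.151, 0.0]
contact_force: [0.8, -1.4, 0.3]
opening: 0.0003
gripper_force: 0.0
```

>>> apply_moves([
  {"rot": [0,0,0],"translation": [0.03,-0.0276,0],"gripper": 0},
  {"rot": [0,0,0],"translation": [0.03,-0.0276,0],"gripper": 0},
  {"rot": [0,0,0],"translation": [0.03,-0.0276,0],"gripper": 0},
  {"rot": [0,0,0],"translation": [0.03,-0.0276,0],"gripper": 0},
  {"rot": [0,0,0],"translation": [0.03,-0.0276,0],"gripper": 0},
  {"rot": [0,0,0],"translation": [0.03,-0.0276,0],"gripper": 0},
  {"rot": [0,0,0],"translation": [0.03,-0.0276,0],"gripper": 0},
  {"rot": [0,0,0],"translation": [0.03,-0.0276,0],"gripper": 0},
  {"rot": [0,0,0],"translation": [0.03,-0.0276,0],"gripper": 0},
  {"rot": [0,0,0],"translation": [0.03,-0.0276,0],"gripper": 0},
])

```text
time_s: 2.1
ee_pos: [0.5809, -0.0391, 0.4024]
tcp_rot: [-3.138, -0.152, 0.001]
contact_force: [-0.3, -1.1, 0.8]
opening: -0.0001
gripper_force: 0.0
```

>>> apply_moves([
  {"rot": [0,0,0],"translation": [0.03,-0.0276,0],"gripper": 0},
  {"rot": [0,0,0],"translation": [0.03,-0.0276,0],"gripper": 0},
  {"rot": [0,0,0],"translation": [0.03,-0.0276,0],"gripper": 0},
  {"rot": [0,0,0],"translation": [0,0,0.02],"gripper": 0},
  {"rot": [0,0,0],"translation": [0,0,0.0],"gripper": 0},
])

```text
time_s: 2.6
ee_pos: [0.6625, 0.0516, 0.3765]
tcp_rot: [3.138, 0.154, -0.015]
contact_force: [-0.8, -0.3, -0.6]
opening: 0.0002
gripper_force: 0.0
```

```bash
python3 - <<'E'
from h import *
n='wrist';c=calibration(n);p,d=grab_frame(n);np.savez('w1.npz',p=p,d=d)
print(get_state()['ee_pos'])
cv2.imwrite('pics/w1.png',p[:,:,::-1])
v,u=np.mgrid[0:384:2,0:512:2];uv=np.c_[u.ravel(),v.ravel()];P=pts(c,d,uv)
ax=np.array([.995,.096,0]);ay=np.array([-.096,.995,0]);H=np.array([.786,.062,.1105])
q=P-H;X=q@ax;Y=q@ay;Z=q[:,2]
lum=p[uv[:,1],uv[:,0]].max(1)
ok=(d[uv[:,1],uv[:,0]]>.03)&(Z>.02)&(Z<.24)&(X>-.24)&(X<.02)&(abs(Y)<.17)&(abs(Y)>.05)
A=np.c_[X,Z][ok];print(len(A))
if len(A)>50:
    for b in np.arange(-.2,0,.02):
        s=(A[:,0]>b)&(A[:,0]<b+.02)
        if s.sum()>10: print(b.round(2),s.sum(),np.percentile(A[s,1],[10,50,90]).round(3))
E
```

```text
[0.66096818 0.05073196 0.37969561]
8552
-0.18 185 [0.188 0.197 0.208]
-0.16 1408 [0.18  0.188 0.194]
-0.14 1434 [0.156 0.166 0.176]
-0.12 1188 [0.135 0.144 0.152]
-0.1 1033 [0.113 0.122 0.131]
-0.08 972 [0.091 0.1   0.109]
-0.06 771 [0.07  0.078 0.087]
-0.04 734 [0.048 0.057 0.066]
-0.02 659 [0.027 0.035 0.044]
```

View pics/w1.png

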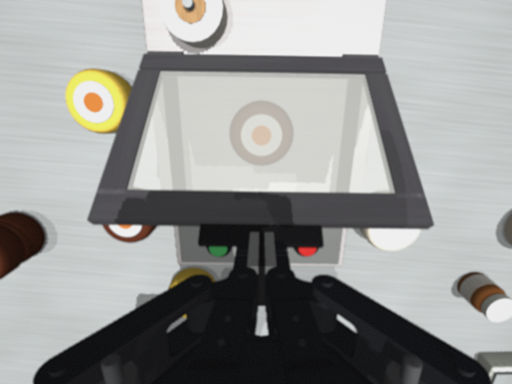

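The wrist picture shows the lid's front bar at rows 192–225, the lip at (262,235), the finger tips at (260,240) and the chamber cheese under the window. The lid profile gives an angle of about 0.83 rad. I'll descend just above the bar.

>>> apply_moves([
  {"translation": [-0.005,0,0.03],"gripper": 0},
  {"translation": [0,0,0.03],"gripper": 0},
  {"translation": [0,0,0.015],"gripper": 0},
  {"translation": [0,0,0.008],"gripper": 0},
  {"translation": [0,0,0.008],"gripper": 0},
  {"translation": [0,0,0.005],"gripper": 0},
  {"translation": [-0.005,0,0.005],"gripper": 0},
  {"translation": [-0.005,0,0.005],"gripper": 0},
])

```text
invalid input at $.commands[0]: expected keys rot, translation, gripper
```

>>> apply_moves([
  {"rot": [0,0,0],"translation": [-0.005,0,0.03],"gripper": 0},
  {"rot": [0,0,0],"translation": [0,0,0.03],"gripper": 0},
  {"rot": [0,0,0],"translation": [0,0,0.015],"gripper": 0},
  {"rot": [0,0,0],"translation": [0,0,0.008],"gripper": 0},
  {"rot": [0,0,0],"translation": [0,0,0.008],"gripper": 0},
  {"rot": [0,0,0],"translation": [0,0,0.005],"gripper": 0},
  {"rot": [0,0,0],"translation": [-0.005,0,0.005],"gripper": 0},
  {"rot": [0,0,0],"translation": [-0.005,0,0.005],"gripper": 0},
])

```text
time_s: 3.45
ee_pos: [0.6468, 0.0489, 0.2773]
tcp_rot: [-3.138, -0.151, -0.002]
contact_force: [-0.1, 0.2, -0.0]
opening: -0.0001
gripper_force: 0.0
```

>>> apply_moves([
  {"rot": [0,0,0],"translation": [-0.008,0,0.008],"gripper": 0},
  {"rot": [0,0,0],"translation": [-0.008,0,0.01],"gripper": 0},
  {"rot": [0,0,0],"translation": [-0.008,0,0.01],"gripper": 0},
])

```text
time_s: 3.75
ee_pos: [0.6231, 0.0467, 0.2497]
tcp_rot: [-3.138, -0.151, -0.004]
contact_force: [0.9, -0.2, 3.3]
opening: -0.0001
gripper_force: 0.9
```

```bash
cat > lid.py <<'E'
from h import *
import sys
n=sys.argv[1];c=calibration(n);p,d=grab_frame(n)
s=get_state();print(s['ee_pos'],s['contact_force'])
cv2.imwrite(f'pics/{sys.argv[2]}.png',p[:,:,::-1])
v,u=np.mgrid[0:384:2,0:512:2] if n=='wrist' else np.mgrid[90:200,170:300];uv=np.c_[u.ravel(),v.ravel()];P=pts(c,d,uv)
ax=np.array([.995,.096,0]);ay=np.array([-.096,.995,0]);H=np.array([.786,.062,.1105])
q=P-H;X=q@ax;Y=q@ay;Z=q[:,2]
ok=(d[uv[:,1],uv[:,0]]>.03)&(Z>-.02)&(Z<.24)&(X>-.27)&(X<.02)&(abs(Y)<.165)&(abs(Y)>.06)
A=np.c_[X,Z][ok]
for b in np.arange(-.26,0,.02):
    s=(A[:,0]>b)&(A[:,0]<b+.02)
    if s.sum()>10: print(b.round(2),s.sum(),np.percentile(A[s,1],[10,50,90]).round(4))
E
python3 lid.py wrist w2
```

```text
[0.62149498 0.04652771 0.24823175] [ 1.12476685 -0.17880947 -0.52290948]
-0.2 194 [0.1654 0.17   0.1739]
-0.18 3192 [0.1589 0.1655 0.1718]
-0.16 3175 [0.1399 0.1475 0.156 ]
-0.14 2624 [0.1231 0.1303 0.1369]
-0.12 2299 [0.1059 0.1134 0.12  ]
-0.1 1985 [0.0891 0.0962 0.1031]
-0.08 1678 [0.0725 0.0794 0.0861]
-0.06 1452 [0.0559 0.0629 0.0691]
-0.04 1321 [0.0386 0.0459 0.0527]
-0.02 1194 [0.0239 0.0277 0.0359]
```

View pics/w2.png

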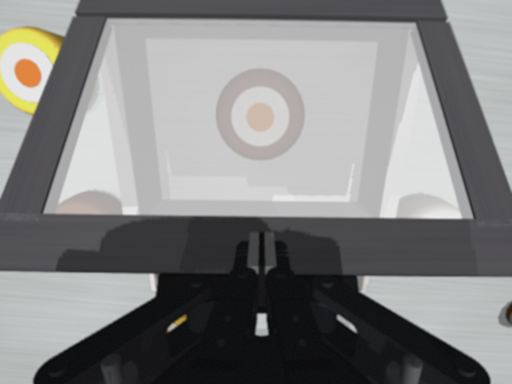

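The fingertips at (262,233) are on the front bar (rows 215–273). The numbers say the TCP is about 20 mm below the lid plane, so I'm checking this before going on.

```bash
python3 - <<'E'
from h import *
c=calibration('wrist');s=get_state();p,d=grab_frame('wrist')
R=np.array(c['R']);t=np.array(c['t'])
for dz in(0,.013,.02):
    X=s['ee_pos']+[0,0,dz];uv,_=cv2.projectPoints(X,cv2.Rodrigues(R)[0],t,K(c),np.array(c['distortion']));print(dz,uv.ravel(),(R@X+t)[2])
for v in range(205,285,6): print(v,d[v,256],d[v,262],d[v,270],pts(c,d,[[256,v],[220,v]]).round(3).tolist())
s=get_state();print(s['ee_pos'],s['tcp_rot'],-R.T@t)
E
python3 lid.py top t2; python3 lid.py side s2 | head -1
```

```text
0 [262.23181811 224.17869516] 0.18789154484694387
0.013 [262.28845032 232.90319311] 0.17556539614145455
0.02 [262.32234843 238.12678663] 0.16892823914619104
205 0.17847222 0.17770582 0.17874157 [[0.637, 0.052, 0.253], [0.635, 0.076, 0.254]]
211 0.17779596 0.17701042 0.17705737 [[0.634, 0.052, 0.255], [0.632, 0.075, 0.257]]
217 0.17349865 0.1730233 0.17126605 [[0.632, 0.052, 0.26], [0.63, 0.074, 0.261]]
223 0.17085214 0.16963524 0.17136924 [[0.629, 0.051, 0.263], [0.627, 0.074, 0.263]]
229 0.17072421 0.17068563 0.17059468 [[0.626, 0.051, 0.265], [0.624, 0.073, 0.265]]
235 0.15103145 0.15051797 0.1514902 [[0.631, 0.051, 0.284], [0.621, 0.073, 0.268]]
241 0.14456113 0.14418899 0.14449553 [[0.631, 0.051, 0.29], [0.618, 0.072, 0.271]]
247 0.13857162 0.136935 0.13752073 [[0.631, 0.051, 0.297], [0.615, 0.072, 0.273]]
253 0.13219696 0.13335305 0.1325212 [[0.632, 0.051, 0.303], [0.612, 0.071, 0.274]]
259 0.12611218 0.12701029 0.12690502 [[0.633, 0.051, 0.31], [0.61, 0.071, 0.277]]
265 0.12257058 0.123067945 0.12115553 [[0.632, 0.051, 0.313], [0.606, 0.071, 0.278]]
271 0.11587248 0.12365098 0.
[... 219 characters left out ...]
0.62192896 0.04656435 0.24883014] [-3.13789327e+00 -1.51204752e-01  8.53891052e-04] [0.70245229 0.05493211 0.41911729]
[0.62261435 0.04660989 0.24940429] [ 0.19245989 -0.20713451  0.36452166]
-0.26 73 [-0.0062 -0.0005  0.0031]
-0.24 80 [-0.0033  0.0001  0.0035]
-0.22 52 [-0.007   0.0004  0.0041]
-0.2 219 [-0.0004  0.1671  0.1729]
-0.18 292 [0.0014 0.1612 0.17  ]
-0.16 256 [0.1347 0.1436 0.153 ]
-0.14 226 [0.1204 0.1286 0.1349]
-0.12 219 [0.1035 0.1115 0.1193]
-0.1 207 [0.0872 0.0945 0.1007]
-0.08 196 [0.0708 0.0777 0.0863]
-0.06 182 [0.0548 0.0614 0.0681]
-0.04 169 [0.0368 0.0448 0.0526]
-0.02 163 [0.0225 0.0291 0.0348]
[0.62310233 0.04668328 0.24963067] [-0.89850621  0.22529537  0.72442379]
```

```bash
python3 - <<'E'
from h import *
p=cv2.imread('pics/s2.png')
c=calibration('side');s=get_state()
uv,_=cv2.projectPoints(s['ee_pos'],cv2.Rodrigues(np.array(c['R']))[0],np.array(c['t']),K(c),np.array(c['distortion']));print(uv)
q=cv2.resize(p[80:260,130:330],None,fx=3.5,fy=3.5,interpolation=cv2.INTER_CUBIC)
q=q[:590];u,v=(uv.ravel()-[130,80])*3.5;cv2.circle(q,(int(u),int(v)),4,(0,0,255),1);cv2.imwrite('pics/s2c.png',q)
E
```

```text
[[[226.24052455 162.86618423]]]
```

View pics/s2c.png

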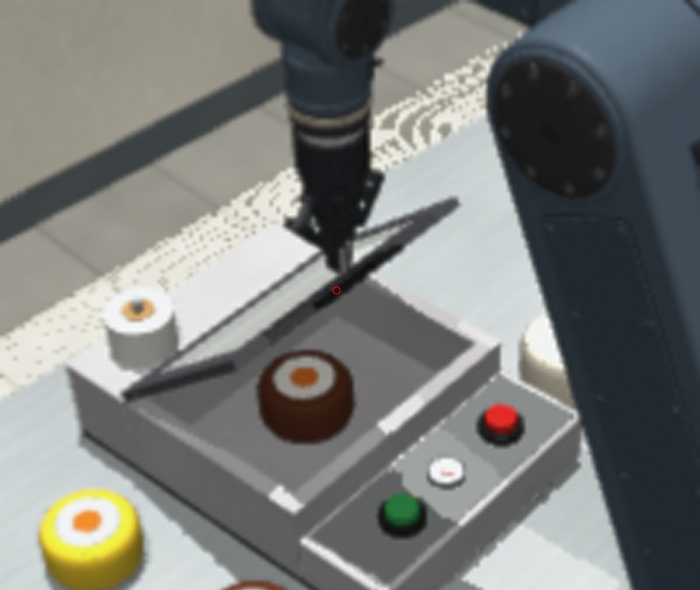

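The side crop shows the tip standing on the lid's front bar behind the lip, around (345,270). The reported TCP projects to (336,290), so the real contact sits higher than the reported TCP. I'll go on along the arc, watching the force.

>>> apply_moves([
  {"rot": [0,0,0],"translation": [-0.01,0,0.012],"gripper": 0},
  {"rot": [0,0,0],"translation": [-0.01,0,0.012],"gripper": 0},
  {"rot": [0,0,0],"translation": [-0.008,0,0.013],"gripper": 0},
  {"rot": [0,0,0],"translation": [-0.008,0,0.013],"gripper": 0},
])

```text
time_s: 4.35
ee_pos: [0.5879, 0.0434, 0.1994]
tcp_rot: [-3.138, -0.151, -0.003]
contact_force: [0.7, 0.7, 0.3]
opening: -0.0001
gripper_force: 0.7
```

```bash
python3 lid.py wrist w3
```

```text
[0.5858181  0.04320684 0.19730331] [-0.17022075 -0.62538728 -1.79917671]
-0.24 17 [0.1209 0.1228 0.1246]
-0.22 2399 [0.1142 0.1176 0.1208]
-0.2 3008 [0.1029 0.1087 0.1129]
-0.18 2753 [0.0934 0.0974 0.1013]
-0.16 2715 [0.0836 0.0877 0.0918]
-0.14 2541 [0.0741 0.0782 0.0821]
-0.12 2525 [0.0644 0.0686 0.0726]
-0.1 2344 [0.0548 0.0588 0.0629]
-0.08 2269 [0.0448 0.0492 0.0533]
-0.06 1070 [0.0391 0.0418 0.0445]
```

>>> apply_moves([
  {"rot": [0,0,0],"translation": [-0.005,0,0.013],"gripper": 0},
  {"rot": [0,0,0],"translation": [-0.004,0,0.013],"gripper": 0},
  {"rot": [0,0,0],"translation": [-0.004,0,0.013],"gripper": 0},
  {"rot": [0,0,0],"translation": [-0.002,0,0.013],"gripper": 0},
  {"rot": [0,0,0],"translation": [-0.001,0,0.012],"gripper": 0},
  {"rot": [0,0,0],"translation": [0,0,0.01],"gripper": 0},
])

```text
time_s: 5.0
ee_pos: [0.5716, 0.0418, 0.1245]
tcp_rot: [-3.138, -0.151, -0.001]
contact_force: [-1.0, -0.3, 1.5]
opening: -0.0001
gripper_force: 0.6
```

```bash
python3 lid.py wrist w4
```

```text
[0.5708727 0.0417016 0.1228253] [-0.86290413 -0.00829702 -0.12913761]
-0.26 404 [0.0437 0.0445 0.0452]
-0.24 2395 [0.0418 0.0431 0.0444]
-0.22 2656 [0.0372 0.0402 0.0418]
-0.2 2535 [0.0345 0.036  0.0376]
-0.18 2643 [0.032  0.0334 0.0349]
-0.16 2714 [0.0293 0.0307 0.0321]
-0.14 2829 [0.0266 0.028  0.0294]
-0.12 2869 [0.024  0.0253 0.0267]
-0.1 2366 [0.0218 0.023  0.0242]
```

>>> apply_moves([
  {"rot": [0,0,0],"translation": [0,0,0.008],"gripper": 0},
  {"rot": [0,0,0],"translation": [0,0,0.008],"gripper": 0},
  {"rot": [0,0,0],"translation": [0,0,0.006],"gripper": 0},
  {"rot": [0,0,0],"translation": [0,0,0.003],"gripper": 0},
])

```text
time_s: 5.45
ee_pos: [0.5709, 0.0417, 0.0991]
tcp_rot: [-3.138, -0.151, 0.001]
contact_force: [-1.2, -0.1, 0.3]
opening: -0.0003
gripper_force: 0.6
```

>>> apply_moves([
  {"rot": [0,0,0],"translation": [0,0,0.002],"gripper": 0},
  {"rot": [0,0,0],"translation": [0,0,0.002],"gripper": 0},
])

```text
time_s: 5.65
ee_pos: [0.5711, 0.0418, 0.0957]
tcp_rot: [-3.138, -0.151, -0.0]
contact_force: [-0.3, 0.2, 1.6]
opening: -0.0002
gripper_force: 0.6
```

```bash
python3 lid.py wrist w5
```

```text
[0.57113114 0.04176949 0.09550037] [ 0.17435373 -0.11085818  0.1751494 ]
-0.26 735 [0.0128 0.0135 0.0143]
-0.24 2210 [0.0127 0.0134 0.0142]
-0.22 2496 [0.0108 0.0123 0.0139]
-0.2 2472 [0.0104 0.0112 0.0123]
-0.18 2567 [0.0103 0.0111 0.012 ]
-0.16 2760 [0.0101 0.0109 0.0117]
-0.14 2866 [0.0099 0.0108 0.0117]
-0.12 2978 [0.0097 0.0106 0.0115]
-0.1 1611 [0.0095 0.0105 0.0114]
```

>>> apply_moves([
  {"rot": [0,0,0],"translation": [0,0,0.002],"gripper": 0},
  {"rot": [0,0,0],"translation": [0,0,0.001],"gripper": 0},
])

```text
time_s: 5.9
ee_pos: [0.5714, 0.0418, 0.0938]
tcp_rot: [-3.138, -0.151, -0.002]
contact_force: [-6.4, -1.2, 18.7]
opening: -0.0
gripper_force: 9.4
```

>>> apply_moves([
  {"rot": [0,0,0],"translation": [0,0,0.001],"gripper": 0},
  {"rot": [0,0,0],"translation": [0,0,0],"gripper": 0},
])

```text
time_s: 6.1
ee_pos: [0.5714, 0.0418, 0.0938]
tcp_rot: [-3.138, -0.151, -0.003]
contact_force: [-7.1, -0.4, 19.1]
opening: 0.0002
gripper_force: 9.4
```

>>> apply_moves([
  {"rot": [0,0,0],"translation": [0,0,0.001],"gripper": 0},
  {"rot": [0,0,0],"translation": [0,0,0],"gripper": 0},
])

```text
time_s: 6.3
ee_pos: [0.5715, 0.0418, 0.0937]
tcp_rot: [-3.138, -0.151, -0.005]
contact_force: [-9.3, -0.7, 27.4]
opening: 0.0002
gripper_force: 13.5
```

The lid is on its hard stop (27 N). I'll back off, check that it stays shut, and move over the green button.

>>> apply_moves([
  {"rot": [0,0,0],"translation": [0,0,-0.02],"gripper": 0},
  {"rot": [0,0,0],"translation": [0,0,-0.04],"gripper": 0},
  {"rot": [0,0,0],"translation": [0,0,-0.04],"gripper": 0},
  {"rot": [0,0,0],"translation": [-0.033,-0.028,0],"gripper": 0},
  {"rot": [0,0,0],"translation": [-0.033,-0.028,0],"gripper": 0},
  {"rot": [0,0,0],"translation": [-0.0327,-0.028,0],"gripper": 0},
  {"rot": [0,0,0],"translation": [0,0,0.03],"gripper": 0},
  {"rot": [0,0,0],"translation": [0,0,0],"gripper": 0},
])

```text
time_s: 7.1
ee_pos: [0.4662, 0.0796, 0.1597]
tcp_rot: [-3.103, -0.231, 0.008]
contact_force: [-0.4, -0.4, 0.4]
opening: -0.0002
gripper_force: 0.0
```

```bash
python3 lid.py wrist w6; python3 lid.py top t6; python3 - <<'E'
from h import *
c=calibration('wrist');p,d=grab_frame('wrist');q=p.astype(int);s=get_state()['ee_pos']
m=(q[...,1]>q[...,0]+50)&(q[...,1]>q[...,2]+40);v,u=np.nonzero(m);print(len(u))
if len(u):
    P=pts(c,d,np.c_[u,v]);print(P.min(0),P.max(0),np.median(P,0),u.min(),u.max(),v.min(),v.max())
for dz in(0,.028):
  uv,_=cv2.projectPoints(s+[0,0,dz],cv2.Rodrigues(np.array(c['R']))[0],np.array(c['t']),K(c),np.array(c['distortion']));print(dz,uv.ravel())
E
```

```text
[0.46740266 0.07956985 0.16098772] [-0.00203043  0.48565032  0.768762  ]
-0.26 580 [0.0106 0.0117 0.0126]
-0.24 1712 [0.0108 0.0117 0.0126]
-0.22 1798 [0.009  0.0107 0.0123]
-0.2 1919 [0.0088 0.0098 0.0115]
-0.18 848 [0.0088 0.0098 0.0109]
[0.46842481 0.07959207 0.16175821] [ 0.80122175 -0.15277835  0.24709256]
-0.26 107 [-0.0017  0.0117  0.0168]
-0.24 164 [0.0089 0.013  0.0167]
-0.22 161 [0.0079 0.0121 0.0162]
-0.2 162 [0.0079 0.0116 0.0151]
-0.18 164 [0.0074 0.0114 0.0159]
-0.16 215 [0.0072 0.0116 0.0156]
-0.14 320 [0.0074 0.0114 0.0153]
-0.12 311 [0.0069 0.0113 0.0158]
-0.1 312 [0.0074 0.0112 0.0151]
-0.08 309 [0.0073 0.0113 0.0153]
-0.06 310 [0.0073 0.0111 0.0152]
-0.04 295 [0.0062 0.0109 0.015 ]
-0.02 298 [0.0089 0.0127 0.0163]
1077
[0.4493241  0.0871749  0.08013932] [0.54962899 0.13661726 0.33256375] [0.46813842 0.11653434 0.0936232 ] 206 243 169 205
0 [262.35145496 223.66016032]
0.028 [261.09689092 244.07799019]
```

View pics/w6.png

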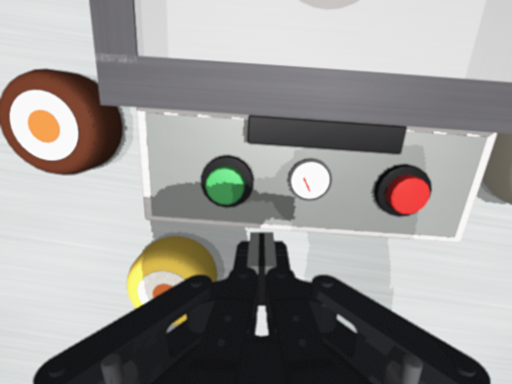

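The lid reads flat at 12 mm above the hinge plane, so it's shut. In the wrist view the green button is at (225,183), the red at (405,192), and the tips at (262,235) are to the right of and nearer than green. The last move fell short, so I'll check the joints.

```bash
python3 - <<'E'
from h import *
from scipy.spatial.transform import Rotation as Ro
s=get_state();print(s['joint_positions'].round(3),s['ee_pos'],s['time_s']);print(Ro.from_rotvec(s['tcp_rot']).as_matrix().round(3))
R=Ro.from_rotvec(s['tcp_rot']);print(R.inv().apply(np.array([.4655,.116,s['ee_pos'][2]])-s['ee_pos']))
E
```

```text
[ 0.147  0.172 -0.206  1.193  0.03   3.141] [0.46904853 0.07959532 0.16212672] 7.25
[[ 0.989  0.147 -0.004]
 [ 0.147 -0.989  0.03 ]
 [ 0.    -0.03  -1.   ]]
[ 0.0018592  -0.03651359  0.00109246]
```

Joint 6 is at its limit, so I'll turn the tool back about its z.

>>> apply_moves([
  {"rot": [0,0,-7],"translation": [0,0,0],"gripper": 0},
  {"rot": [0,0,-7],"translation": [0,0,0],"gripper": 0},
  {"rot": [0,0,-7],"translation": [0,0,0],"gripper": 0},
  {"rot": [0,0,0],"translation": [0,0,0],"gripper": 0},
])

```text
time_s: 7.65
ee_pos: [0.4694, 0.0796, 0.1622]
tcp_rot: [-3.009, -0.794, -0.007]
contact_force: [0.2, 0.5, 0.4]
opening: -0.0004
gripper_force: 0.0
```

```bash
cat > tgt.py <<'E'
from h import *
from scipy.spatial.transform import Rotation as Ro
s=get_state();print(s['joint_positions'].round(3),s['ee_pos'],s['time_s']);R=Ro.from_rotvec(s['tcp_rot']);print(R.as_matrix().round(3))
print(R.inv().apply(np.array([.4655,.116,s['ee_pos'][2]])-s['ee_pos']), np.degrees(R.inv().apply(np.cross(R.apply([0,0,1]),[0,0,-1]))))
E
python3 tgt.py
```

```text
[ 0.147  0.172 -0.205  1.192  0.03   2.772] [0.46942094 0.07955089 0.16221962] 7.65
[[ 0.87   0.493 -0.003]
 [ 0.493 -0.869  0.03 ]
 [ 0.012 -0.028 -1.   ]]
[ 0.0145705  -0.03362155  0.00109677] [-1.57944385e+00 -6.66320575e-01 -4.20685325e-20]
```

>>> apply_moves([
  {"rot": [-1.6,-0.7,0],"translation": [0.005,-0.012,0],"gripper": 0},
  {"rot": [0,0,0],"translation": [0.005,-0.011,0],"gripper": 0},
  {"rot": [0,0,0],"translation": [0.0046,-0.0106,0],"gripper": 0},
  {"rot": [0,0,0],"translation": [0,0,0],"gripper": 0},
])

```text
time_s: 8.05
ee_pos: [0.4645, 0.1174, 0.1619]
tcp_rot: [-3.037, -0.8, 0.002]
contact_force: [-0.7, -0.1, -0.4]
opening: -0.0
gripper_force: 0.0
```

```bash
python3 tgt.py
```

```text
[ 0.247  0.179 -0.197  1.196  0.     2.874] [0.46449137 0.11737824 0.16189493] 8.05
[[ 0.87   0.493 -0.002]
 [ 0.493 -0.87   0.   ]
 [-0.001 -0.001 -1.   ]]
[ 1.98515217e-04  1.69630804e-03 -1.66931549e-06] [-4.76155744e-02  7.49259245e-02  7.26519891e-22]
```

>>> apply_moves([
  {"rot": [0,0,0],"translation": [0,0,0.03],"gripper": 0},
  {"rot": [0,0,0],"translation": [0,0,0.02],"gripper": 0},
  {"rot": [0,0,0],"translation": [0,0,0.01],"gripper": 0},
  {"rot": [0,0,0],"translation": [0,0,0],"gripper": 0},
])

```text
time_s: 8.45
ee_pos: [0.4635, 0.1156, 0.1008]
tcp_rot: [3.038, 0.799, -0.006]
contact_force: [0.4, 0.6, 0.2]
opening: -0.0001
gripper_force: 0.0
```

>>> apply_moves([
  {"rot": [0,0,0],"translation": [0,0,0.003],"gripper": 0},
  {"rot": [0,0,0],"translation": [0,0,0.003],"gripper": 0},
  {"rot": [0,0,0],"translation": [0,0,0.002],"gripper": 0},
  {"rot": [0,0,0],"translation": [0,0,0],"gripper": 0},
])

```text
time_s: 8.85
ee_pos: [0.4644, 0.116, 0.0939]
tcp_rot: [3.038, 0.8, -0.002]
contact_force: [0.4, -0.2, 0.1]
opening: -0.0001
gripper_force: 0.0
```

```bash
python3 - <<'E'
from h import *
print(get_state()['ee_pos'])
p,d=grab_frame('side');cv2.imwrite('pics/s7.png',cv2.resize(p[170:270,180:310,::-1],None,fx=5,fy=5,interpolation=cv2.INTER_CUBIC))
E
```

```text
[0.46441751 0.11600805 0.09394297]
```

View pics/s7.png

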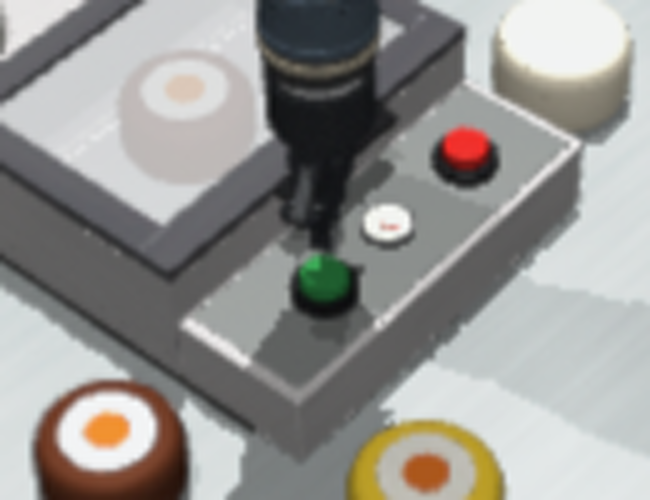

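The tip at (322,250) is still some 20 mm above the green cap at (323,278), well clear of red at (465,145) and the shut lid. I'll go on down, watching the force.

>>> apply_moves([
  {"rot": [0,0,0],"translation": [0,0,0.006],"gripper": 0},
  {"rot": [0,0,0],"translation": [0,0,0.005],"gripper": 0},
  {"rot": [0,0,0],"translation": [0,0,0.005],"gripper": 0},
  {"rot": [0,0,0],"translation": [0,0,0.003],"gripper": 0},
  {"rot": [0,0,0],"translation": [0,0,0],"gripper": 0},
])

```text
time_s: 9.4
ee_pos: [0.4639, 0.1159, 0.0742]
tcp_rot: [3.038, 0.8, -0.004]
contact_force: [0.7, -0.5, 0.5]
opening: -0.0004
gripper_force: 0.0
```

>>> apply_moves([
  {"rot": [0,0,0],"translation": [0,0,0.003],"gripper": 0},
  {"rot": [0,0,0],"translation": [0,0,0.003],"gripper": 0},
  {"rot": [0,0,0],"translation": [0,0,0],"gripper": 0},
])

```text
time_s: 9.7
ee_pos: [0.4641, 0.1159, 0.0684]
tcp_rot: [3.038, 0.8, -0.003]
contact_force: [-0.3, 0.1, -0.1]
opening: -0.0004
gripper_force: 0.0
```

>>> apply_moves([
  {"rot": [0,0,0],"translation": [0,0,0.003],"gripper": 0},
  {"rot": [0,0,0],"translation": [0,0,0],"gripper": 0},
])

```text
time_s: 9.9
ee_pos: [0.4643, 0.116, 0.0656]
tcp_rot: [3.038, 0.8, -0.003]
contact_force: [0.3, -0.6, 0.4]
opening: 0.0001
gripper_force: 0.0
```

>>> apply_moves([
  {"rot": [0,0,0],"translation": [0,0,0.003],"gripper": 0},
  {"rot": [0,0,0],"translation": [0,0,0],"gripper": 0},
])

```text
time_s: 10.1
ee_pos: [0.4644, 0.116, 0.0627]
tcp_rot: [3.038, 0.8, -0.002]
contact_force: [-0.2, -0.9, 2.3]
opening: -0.0001
gripper_force: 1.3
```

>>> apply_moves([
  {"rot": [0,0,0],"translation": [0,0,0.003],"gripper": 0},
  {"rot": [0,0,0],"translation": [0,0,0],"gripper": 0},
])

```text
time_s: 10.3
ee_pos: [0.4644, 0.116, 0.0597]
tcp_rot: [3.038, 0.8, -0.002]
contact_force: [0.2, -0.0, 3.5]
opening: 0.0
gripper_force: 1.9
```

>>> apply_moves([
  {"rot": [0,0,0],"translation": [0,0,0.002],"gripper": 0},
  {"rot": [0,0,0],"translation": [0,0,0],"gripper": 0},
])

```text
time_s: 10.5
ee_pos: [0.4644, 0.116, 0.0578]
tcp_rot: [3.038, 0.8, -0.002]
contact_force: [0.1, -0.8, 4.1]
opening: -0.0
gripper_force: 2.3
```

>>> apply_moves([
  {"rot": [0,0,0],"translation": [0,0,0.002],"gripper": 0},
  {"rot": [0,0,0],"translation": [0,0,0],"gripper": 0},
])

```text
time_s: 10.7
ee_pos: [0.4645, 0.116, 0.0572]
tcp_rot: [3.038, 0.8, -0.001]
contact_force: [-4.7, -1.6, 20.6]
opening: -0.0
gripper_force: 10.0
```

>>> apply_moves([
  {"rot": [0,0,0],"translation": [0,0,0.001],"gripper": 0},
  {"rot": [0,0,0],"translation": [0,0,0],"gripper": 0},
])

```text
time_s: 10.9
ee_pos: [0.4646, 0.1161, 0.057]
tcp_rot: [3.038, 0.8, 0.001]
contact_force: [-7.2, -1.4, 31.2]
opening: -0.0002
gripper_force: 15.4
```

Button bottomed. I'll retreat straight up and check.

>>> apply_moves([
  {"rot": [0,0,0],"translation": [0,0,-0.01],"gripper": 0},
  {"rot": [0,0,0],"translation": [0,0,-0.03],"gripper": 0},
  {"rot": [0,0,0],"translation": [0,0,-0.04],"gripper": 0},
  {"rot": [0,0,0],"translation": [0,0,-0.04],"gripper": 0},
  {"rot": [0,0,0],"translation": [0,0,-0.04],"gripper": 0},
  {"rot": [0,0,0],"translation": [0,0,0],"gripper": 0},
  {"rot": [0,0,0],"translation": [0,0,0],"gripper": 0},
])

```text
time_s: 11.6
ee_pos: [0.4648, 0.1162, 0.2152]
tcp_rot: [3.038, 0.8, -0.001]
contact_force: [-0.7, -0.4, 1.0]
opening: 0.0003
gripper_force: 0.0
```

```bash
python3 lid.py wrist w8; python3 - <<'E'
from h import *
p,d=grab_frame('side');c=calibration('side');q=p.astype(int)
for nm,m in(('g',(q[...,1]>q[...,0]+50)&(q[...,1]>q[...,2]+40)),('r',(q[...,0]>q[...,1]+90)&(abs(q[...,1]-q[...,2])<30))):
    v,u=np.nonzero(m);print(nm,len(u),np.median(pts(c,d,np.c_[u,v]),0))
cv2.imwrite('pics/s8.png',cv2.resize(p[:,:,::-1],None,fx=1.5,fy=1.5))
E
```

```text
[0.46409691 0.1159673  0.21415691] [-0.06207354 -0.42671017  0.62953151]
-0.26 385 [0.0106 0.0117 0.0126]
-0.24 1126 [0.0109 0.0117 0.0126]
-0.22 1123 [0.0093 0.0108 0.0124]
-0.2 1124 [0.0089 0.0099 0.0115]
-0.18 1039 [0.0088 0.0098 0.0112]
-0.16 656 [0.0089 0.0098 0.0108]
-0.14 235 [0.0088 0.0097 0.0106]
-0.12 43 [0.0085 0.0099 0.0111]
g 59 [0.46531123 0.11612681 0.09414847]
r 56 [ 0.4812095  -0.05286015  0.09439779]
```

View pics/s8.png

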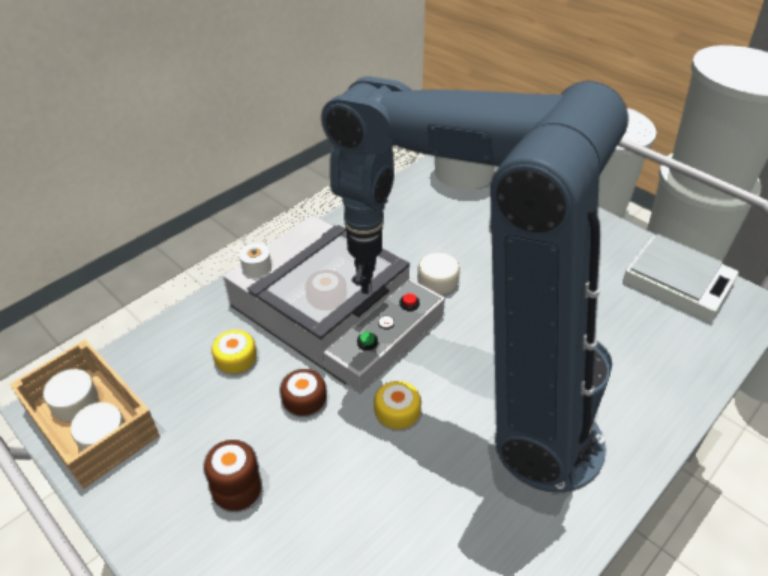

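The lid is shut over the cheese, green at (368,339) is back at 94 mm, red at (410,300) is untouched, and the bystanders in view haven't moved. The robot touches nothing.

```bash
python3 -c "
from rig import sign_off;print(sign_off())"
```

```text
the job is handed in; nothing more can be done
None
```

I pushed the lid down onto its hard stop, pressed the green start button to the bottom and it sprang back to 94 mm; the red button and the things in view were left alone, and the job was handed in about 12 s into the 38 s limit.

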